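# Square a bracket into the checking corner

### The job

First clear the flanged steel bush off the checking plate and stand it upright on the counter midway between the two filter cans, in line with them; set it down, do not drop or tip it. Then pick up the aluminium mounting bracket, lay it flat on the checking plate and press it fully into the corner, its long side flush against the long fence and its short end flush against the short fence. Finish while still holding it firmly pressed against both fences, and leave the cans and the other goods on the counter where they are.

Things in the scene. Friction and masses are not known exactly. Their poses are not given: they have to be found in the camera images.
- corner_plate: Dark steel checking plate, 220 x 220 x 12 mm, fixed on the counter; origin at the centre of its underside, z up, so its top is at z = 12 mm. A steel fence runs along its +x edge (long) and another along its -y edge (short); the corner lies at +x, -y. Plate and fences are ground and oiled, so the bracket slides easily on them (friction about 0.25). At the start the bush stands on it.
- corner (a point): The inner corner of the checking plate where the inner faces of both fences meet, on the plate's top: at (96, -96, 12) mm in the plate's frame, with the plate's axes.
- long_fence: Long fence, a fixed steel bar 14 x 220 mm and 18 mm high, along the far (+x) edge of the plate; origin at the centre of its underside, at (103, 0, 12) mm in the plate's frame, same axes. Its inner face looks to -x, at x = 96 mm of the plate. Rigid.
- short_fence: Short fence, a fixed steel bar 132 x 14 mm and 18 mm high, along the right (-y) edge of the plate; origin at the centre of its underside, at (30, -103, 12) mm in the plate's frame, same axes. Its inner face looks to +y, at y = -96 mm of the plate. Rigid.
- bush_center (a point): Centre, 31 mm above the foot, of the loose steel flanged bush, about 0.3 kg: upright cylinder 38 mm in diameter and 62 mm high with a flange 52 mm in diameter and 10 mm thick at its foot; z up its axis.
- bracket_center (a point): Centre, 32.5 mm above the underside, of the loose aluminium mounting bracket, about 0.4 kg: base block 60 (x) x 90 (y) x 20 (z) mm with an upright lug in the middle of its top, 14 (x) x 44 (y) mm, from 20 to 65 mm above the underside; grip the lug across its 14 mm. Symmetric under a half turn about z. Fully in the corner, its centre is at (66, -51, 44.5) mm in the plate's frame, its y along the plate's y (either way round).
- filter_near: White filter can nearer the robot, 66 mm in diameter (68 mm at its steel foot rim) and 72 mm high, loose; origin at the centre of its underside. The other can stands 210 mm away along its +x.
- filter_far: The other identical white filter can, 210 mm from the first; origin at the centre of its underside.
- bush: The flanged bush; origin at the centre of its foot.
- bracket: The mounting bracket; origin at the centre of its underside. Push it with some 15 N towards each fence: friction takes up a few newtons of it.
- carton: Small cardboard carton 70 x 50 x 34 mm near the bracket, to be left alone; origin at the centre of its underside.
- grease_jar: Amber jar with a black cap, 64 mm in diameter, 75 mm high, to be left alone; origin at the centre of its underside.
- plug_box: Small blue box 90 x 26 x 26 mm, to be left alone; origin at the centre of its underside.
- spanner: Spanner lying on the counter, to be left alone.

How it is judged:
On the way, in this order (a step that is already met when the one before it is completed fails the run):
1. the bush stands on the counter midway between the two cans, let go (x of bush_center in the frame of filter_near between 0.085 and 0.125 m and y of bush_center in the frame of filter_near between -0.02 and 0.02 m and horizontal distance between bush_center and filter_far between 0.085 and 0.127 m and height (world z) of bush_center between 0.026 and 0.036 m and angle between bush_center's own z axis and vertical below 0.1 rad and contact force between the fingers and bush below 0.1 N and linear speed of bush below 0.03 m/s), for 0.2 s.
2. the bracket is pressed against both fences, flat on the plate (contact force between bracket and long_fence above 1 N and contact force between bracket and short_fence above 1 N and x of bracket_center in the frame of corner_plate between 0.063 and 0.069 m and y of bracket_center in the frame of corner_plate between -0.054 and -0.048 m and z of bracket_center in the frame of corner_plate between 0.0415 and 0.0475 m and angle between the y axis of bracket_center and the y axis of corner_plate, either way round below 0.035 rad and angle between bracket_center's own z axis and vertical below 0.05 rad and contact force between the fingers and bracket above 1 N and linear speed of bracket below 0.02 m/s), for 0.3 s.
At the end, for the whole second after the job is handed in: The bush stands upright and free on the counter between the two cans, within 20 mm of midway and of their line; the bracket lies flat on the plate in the corner (within 3 mm, 2 degrees), held by the fingers, at rest and pressing on each fence with more than 1 N (all of step 1 and all of step 2); the arm keeps its last pose, push and grip.
It fails at once if the bush is tipped (angle between bush_center's own z axis and vertical above 0.6 rad).
It fails at once if the bush is dropped (contact force between the fingers and bush below 0.01 N and linear speed of bush above 0.6 m/s).
It fails at once if a filter can is displaced by more than 12 mm (distance of any of filter_near, filter_far from where it was at the start of the episode above 0.012 m).
It fails at once if the carton, jar, plug box or spanner is displaced by more than 30 mm (distance of any of carton, grease_jar, plug_box, spanner from where it was at the start of the episode above 0.03 m).
It also fails if it takes over 67 s, if anything falls off the work surface, if the arm or the gripper's body presses on something with over 40 N, if the wrist force passes 120 N, or if a joint passes its speed limit or range.

### The arm

A 7-joint arm with a two-finger parallel gripper is mounted at the origin on the work surface. World frame = base frame: x ahead of the robot, y to its left, z up, the work surface at z = 0. Lengths are in m, angles in rad, forces in N, time in s.
With the tool pointing down it reaches from about 0.425 to 0.925 m from the base axis. Payload 6.8 kg.
Tool frame: the origin (TCP) lies on the front face of the gripper's body, between the roots of the fingers; the fingertips stand 73 mm ahead of it and the grasp point (between the pads) lies 54 mm ahead of it (env.nose_length is the distance from the TCP to the fingertips, in m); z points along the fingers, y is the line along which they close (so a half turn about z gives the same grasp; the last joint's range is limited). The gripper opens to 85 mm and grips with 20 to 120 N. Pads are 22 mm wide; open, the fingers measure 114 mm over their backs; the gripper's body (76 mm by 85 mm) begins 54 mm behind the grasp point. The pads swing forward as they close: fully open they stand 13 mm farther back than shut.
Start: joints at [1.142, 0.477, 0.022, 1.555, -0.011, 1.109, -0.083], TCP at [0.213, -0.641, 0.304] pointing down, gripper open.
Joint ranges: [-2.96, 2.96], [-0.34, 2.1], [-1.41, 1.46], [0.24, 2.44], [-1.37, 4.51], [0.17, 1.92], [-2.96, 2.96]. Speed limits (rad/s): [2.39, 2.39, 3.14, 3.14, 3.14, 3.14, 3.14].

### API

Orientations are given as a unit quaternion [w, x, y, z].
In Python, from cell import env, kin, camera, calibration, job gives the robot as it stands. The module is installed in compiled form; this text tells all that it offers. Calls block until the motion is done:
- env.reach(position, orientation): joint-space move of the TCP to a pose.
- env.movel(position, velocity=0.15, rot=None, stop_force=None): straight line of the TCP; rot=None keeps the orientation; velocity is the mean speed in m/s. With stop_force (N) it stops when the force on the tool has changed by that much, and returns True; else False.
- env.goto_joints(angles): joint-space move.
- env.grip(opening, f_grip=None): finger opening in m; f_grip is the grip in N (None keeps the last); returns when the fingers have stopped.
- env.dwell(seconds).
- kin.inverse_kinematics(position, orientation): joint angles nearest the present ones, or None.
- env.get_state(): the state.
- camera(name): name is "scene" or "side" or "wrist"; returns (picture, depth): 480x640x3 uint8, blue, green, red; 480x640 float32, m along the optical axis (not along the pixel's ray), 0 where there is no reading.
- calibration(name): a dict with "fx", "fy", "cx", "cy" (pixels), "rvec" (rotation vector, rad) and "tvec" (3), from world to camera coordinates, as OpenCV has them. Camera axes: x right, y down, z forward; pixel columns grow to the right and rows downward; lengths in m; the calibration is good to about 2 mm. A picture is of the moment at which its call begins: read the wrist's pose just before it. calibration takes no time and is no camera call; for the wrist camera it gives the pose at the moment of the call.
A pose or a line that the arm cannot do raises env.PlanningError and nothing moves.
- job.job_done(): hands the job in; it is judged then, once.
The state is a dict: "time": time; "qpos": joint angles; "joint_velocities": joint speeds; "joint_torque": joint torques, N m; "tcp_pos": TCP position; "orientation": TCP orientation; "force": force on the tool from outside, world axes, zero at the start; "torque": the same for the moment, N m; "opening": finger opening in m; "gripper_force": force on a finger pad.
Only numpy, scipy, OpenCV 4.12 (cv2) and the standard library are available. Lean on these libraries where they do the work, as an engineer would, in place of code of your own. Each camera call takes 0.05 s, during which the arm holds its last target. There are 200 camera calls.

## Working session

There is one attempt and no reset: what is moved stays moved. The work goes in short steps, each a Python script; the robot and the scene stay as the last script left them, time stands still between calls to the robot, and variables do not carry over. Pictures are saved under pics/ and viewed, at most 10 in all, crops included, and the job is handed in when it is done.

```bash
mkdir -p pics; ls
python3 - <<'E'
from cell import env,camera,calibration
import cv2,numpy as np
for n in("scene","side"):
    p,d=camera(n);cv2.imwrite(f"pics/{n}0.png",p);np.save(f"{n}0.npy",d);c=calibration(n)
    R=cv2.Rodrigues(np.array(c["rvec"]))[0];print(n,c,-R.T@np.array(c["tvec"]).ravel())
print(env.get_state())
E
```

```text
pics
scene {'fx': 530.3358866556994, 'fy': 530.3358866556994, 'cx': 322.8606715181102, 'cy': 244.1596821239011, 'rvec': array([ 1.5266093 ,  1.69717159, -0.93243885]), 'tvec': array([ 0.0054054 , -0.24522495,  1.41284693])} [1.3256187  0.1176038  0.53404619]
side {'fx': 524.3809120696562, 'fy': 524.3809120696562, 'cx': 316.7632291683451, 'cy': 248.6162175760301, 'rvec': array([ 1.04854419, -2.41152033,  1.04861817]), 'tvec': array([0.41140782, 0.30426448, 0.90942392])} [-0.04583223  0.61588729  0.84111081]
{'time': 0.1, 'qpos': array([ 1.14189561,  0.47771358,  0.02232251,  1.55636145, -0.01147965,
        1.10932447, -0.08310005]), 'joint_velocities': array([-0.00037853, -0.00349514,  0.00075209, -0.00255477,  0.00157561,
        0.00191846,  0.00128517]), 'joint_torque': array([ 4.55495450e-03, -5.97752988e+01,  1.61363773e+00, -2.81953132e+01,
        1.28007613e-02,  5.00617418e-03,  3.48394209e-06]), 'tcp_pos': array([ 0.2127146 , -0.6401579 ,  0.30302131]), 'orientation': array([-8.15625442e-04,  9.87159330e-01,  1.59736513e-01, -1.98463094e-04]), 'force': array([ 0.89742989,  0.52585863, -0.95310985]), 'torque': array([ 0.06433624,  0.02590954, -0.06704787]), 'gripper_force': 0.0, 'opening': 0.08538310484452616}
```

View pics/scene0.png

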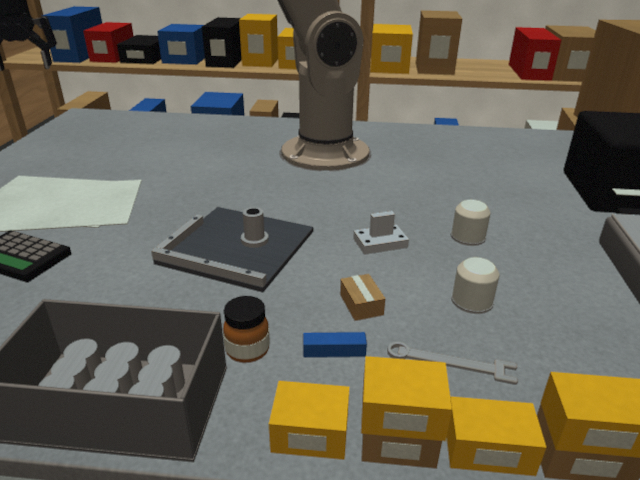

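View pics/side0.png

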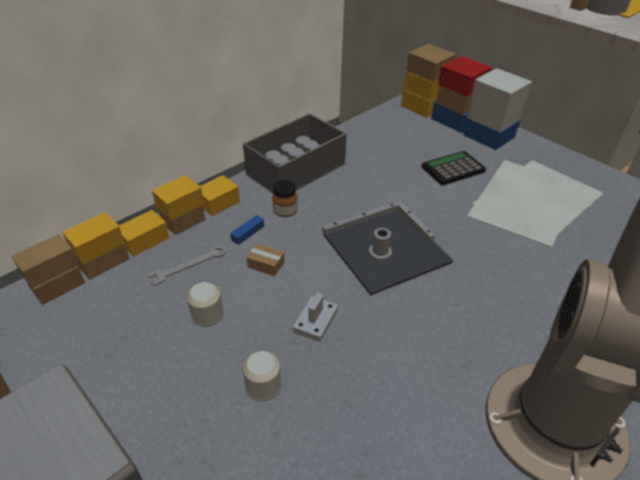

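The scene view shows the bush at (254,225), bracket at (381,232), near can (470,222), far can (475,284), and the plate corner near (160,250). The side view shows the same layout: bush (381,242), bracket (316,316), cans (262,375) and (205,303). Next I locate each item from depth.

```bash
cat > h.py <<'E'
import cv2,numpy as np
from cell import env,kin,camera,calibration,job
def cloud(d,c):
    R=cv2.Rodrigues(np.array(c["rvec"]))[0];t=np.array(c["tvec"]).ravel()
    v,u=np.mgrid[:480,:640]
    P=np.stack([(u-c["cx"])/c["fx"]*d,(v-c["cy"])/c["fy"]*d,d],-1)
    W=(P-t)@R; W[d<=0]=np.nan
    return W
def at(W,box):
    u0,u1,v0,v1=box; p=W[v0:v1,u0:u1].reshape(-1,3); return p[np.isfinite(p[:,0])]
def quat(yaw): # tool down; tool y axis at angle (yaw - 90deg) i.e. tool x at yaw
    return np.array([0,np.cos(yaw/2),np.sin(yaw/2),0])
E
python3 - <<'E'
from h import *
B={"scene":{"bush":(235,275,200,250),"brk":(350,412,205,255),"near":(448,495,195,248),"far":(448,502,252,314),"plate":(150,318,203,288)},
"side":{"bush":(365,397,222,262),"brk":(290,342,290,342),"near":(240,285,345,402),"far":(184,226,278,328),"plate":(318,455,200,294)}}
Z={"bush":(.066,.09),"brk":(.055,.075),"near":(.06,.09),"far":(.06,.09),"plate":(.024,.036)}
for n in B:
    W=cloud(np.load(n+"0.npy"),calibration(n))
    for k,b in B[n].items():
        p=at(W,b);lo,hi=Z[k];q=p[(p[:,2]>lo)&(p[:,2]<hi)]
        r=cv2.minAreaRect(q[:,:2].astype(np.float32)*1000)
        print(n,k,len(q),np.round(q.mean(0),4),np.round(np.median(q,0),4),"rect",np.round(r[0]),np.round(r[1]),round(r[2],1),"zmax",round(np.percentile(p[:,2],99.),4))
    for k in("brk",):
        p=at(W,B[n][k]);q=p[(p[:,2]>.014)&(p[:,2]<.025)];r=cv2.minAreaRect(q[:,:2].astype(np.float32)*1000);print("base",r)
    p=at(W,B[n]["plate"]);q=p[(p[:,2]>.008)&(p[:,2]<.035)];r=cv2.minAreaRect(q[:,:2].astype(np.float32)*1000);print("plate",r)
    for k in("near","far"):
        p=at(W,B[n][k]);q=p[(p[:,2]>.01)&(p[:,2]<.05)];A=np.c_[q[:,:2],np.ones(len(q))];s=np.linalg.lstsq(A,(q[:,:2]**2).sum(1),rcond=None)[0];print(k,s[:2]/2,np.sqrt(s[2]+(s[:2]**2).sum()/4))
E
```

```text
scene bush 231 [ 0.4914 -0.0873  0.0725] [ 0.493  -0.0872  0.0732] rect [487. -87.] [37. 40.] 67.7 zmax 0.0748
scene brk 189 [0.4524 0.1481 0.0618] [0.453  0.1485 0.0631] rect [450. 149.] [18. 46.] 19.1 zmax 0.065
scene near 496 [0.416  0.318  0.0684] [0.4186 0.3176 0.0701] rect [410. 318.] [59. 60.] 26.7 zmax 0.0729
scene far 824 [0.624  0.297  0.0687] [0.6259 0.297  0.0706] rect [618. 297.] [62. 57.] 47.0 zmax 0.073
scene plate 1340 [ 0.5629 -0.1609  0.0288] [ 0.5812 -0.1741  0.0292] rect [ 530. -130.] [222. 152.] 74.3 zmax 0.0729
base ((449.7684020996094, 148.2922821044922), (63.19881820678711, 91.47694396972656), 21.643539428710938)
plate ((495.22222900390625, -119.86463928222656), (223.46847534179688, 224.93052673339844), 74.14553833007812)
near [0.40578451 0.32013913] 0.031768242145235596
far [0.61395439 0.29942237] 0.03231413239074732
side bush 197 [ 0.4833 -0.0848  0.0735] [ 0.4836 -0.084   0.0741] rect [485. -86.] [37. 40.] 72.9 zmax 0.0761
side brk 165 [0.445  0.152  0.0636] [0.4446 0.1525 0.0643] rect [447. 150.] [15. 47.] 23.8 zmax 0.0663
side near 911 [0.3987 0.3247 0.0696] [0.3983 0.3255 0.071 ] rect [403. 322.] [62. 64.] 1.6 zmax 0.0746
side far 649 [0.6059 0.3035 0.0696] [0.6046 0.3038 0.0711] rect [610. 302.] [63. 61.] 42.4 zmax 0.0748
side plate 812 [ 0.5481 -0.1626  0.0296] [ 0.5695 -0.1841  0.0299] rect [ 529. -128.] [222. 153.] 74.4 zmax 0.0733
base ((446.82940673828125, 149.15956115722656), (60.94430160522461, 92.908935546875), 22.82599449157715)
plate ((494.1781311035156, -118.56582641601562), (222.3510284423828, 225.02105712890625), 74.22850799560547)
near [0.40422608 0.32082452] 0.03251685869699774
far [0.61274403 0.30016185] 0.032162131749782615
```

Both views agree within about 2 mm, so I'll pick up the bush now.

Run:
```python
from h import *
d=np.deg2rad
q=quat(d(-15.8))
print(kin.inverse_kinematics([.486,-.0865,.22],q))
env.reach([.486,-.0865,.22],q)
env.movel([.486,-.0865,.108],.12)
print(env.get_state()["force"],env.get_state()["time"])
env.grip(.02,60)
s=env.get_state();print(s["opening"],s["gripper_force"],s["tcp_pos"])
env.movel([.486,-.0865,.25],.12)
s=env.get_state();print(s["time"],s["opening"],s["gripper_force"],s["force"],s["tcp_pos"])
qp=quat(d(-5.7))
env.reach([.509,.310,.25],qp)
s=env.get_state();print(s["time"],s["opening"],s["tcp_pos"])
for n in("scene","side"):cv2.imwrite(f"pics/{n}1.png",camera(n)[0])
a=cv2.imread("pics/scene1.png");b=cv2.imread("pics/side1.png")
cv2.imwrite("pics/m1.png",np.hstack([a[100:400,330:630],b[150:450,100:400]]))
```

```text
[ 0.27119015  0.30117496 -0.26032419  2.04828412  0.10617237  0.80452836
 -1.89823323]
[-0.99270426 -0.58840412  0.87140533] 3.4083
0.035988839357006155 59.57496464252472 [ 0.48631961 -0.08659098  0.10857044]
5.25 0.036449077858068106 60.03077030181885 [ 0.42582753 -0.02510625 -2.50396653] [ 0.48551674 -0.08649489  0.24921309]
6.725 0.03621240227292663 [0.5099025  0.30789563 0.24972321]
```

View pics/m1.png

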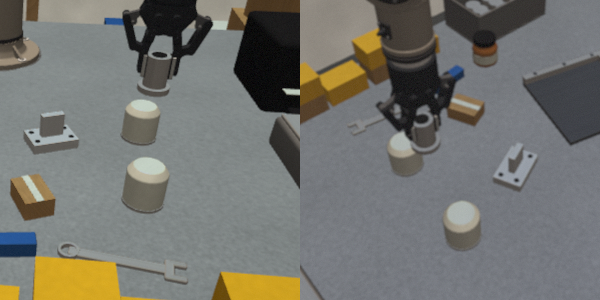

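The bush is held upright (left panel at (155,72)) above the gap between the cans. I'll lower it until it touches and release.

Run:
```python
from h import *
env.movel([.509,.310,.115],.12)
print(env.movel([.509,.310,.093],.03,stop_force=4))
s=env.get_state();print(s["time"],s["tcp_pos"],s["force"])
env.grip(.070)
env.dwell(.1)
x,y,_=s["tcp_pos"]
env.movel([x,y,.25],.12)
env.dwell(.3)
for n in("scene","side"):
    p,d=camera(n);cv2.imwrite(f"pics/{n}2.png",p);W=cloud(d,calibration(n)).reshape(-1,3)
    for c in((.509,.31),(.405,.3205),(.6135,.2998)):
        q=W[(np.hypot(W[:,0]-c[0],W[:,1]-c[1])<.045)&(W[:,2]>.045)&(W[:,2]<.08)]
        r=cv2.minAreaRect(q[:,:2].astype(np.float32)*1000);print(n,np.round(r[0]),np.round(r[1]),len(q))
a=cv2.imread("pics/scene2.png");b=cv2.imread("pics/side2.png")
cv2.imwrite("pics/m2.png",np.hstack([a[100:400,330:630],b[150:450,100:400]]))
print(env.get_state()["time"])
```

```text
True
8.7 [0.50886209 0.30987074 0.09663629] [-0.17734236 -0.25174262  5.38183777]
scene [511. 309.] [37. 37.] 371
scene [412. 320.] [58. 63.] 754
scene [619. 299.] [60. 61.] 1174
side [508. 310.] [38. 38.] 365
side [402. 323.] [65. 62.] 1097
side [606. 302.] [65. 55.] 696
11.0583
```

View pics/m2.png

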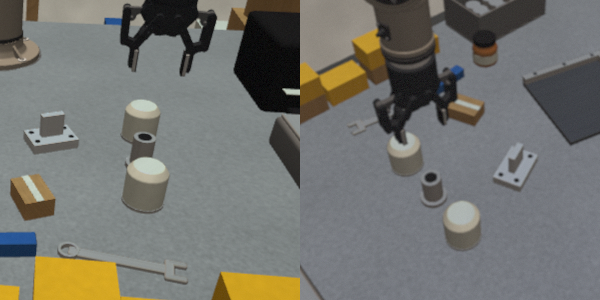

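The bush stands upright midway between the cans (right panel at (432,187)), and the cans haven't moved. Next, pick up the bracket.

Run:
```python
from h import *
d=np.deg2rad
b=np.array([.4483,.1487]); best=None
for o in(0,180):
    a,c=d(-67.8+o),d(-105.8+o)
    i=[kin.inverse_kinematics([*b,z],quat(a)) for z in(.23,.1)]+[kin.inverse_kinematics([.544,-.186,z],quat(c)) for z in(.2,.11)]
    print(o,[None if k is None else np.round(k,2) for k in i])
```

```text
0 [array([-1.16,  0.32,  0.86,  2.14, -0.34,  0.82, -2.85]), array([-0.8 ,  0.51,  0.43,  2.2 , -0.43,  0.51, -2.79]), array([-0.11,  0.46,  0.43,  1.92, -0.26,  0.82, -2.96]), array([-0.11,  0.61,  0.43,  1.96, -0.4 ,  0.66, -2.83])]
180 [array([ 0.33,  0.38, -0.92,  2.05,  0.39,  0.89, -0.43]), array([ 0.19,  0.6 , -0.79,  2.14,  0.69,  0.68, -0.69]), array([ 0.68,  0.5 , -0.6 ,  1.86,  0.36,  0.89, -0.36]), array([ 0.66,  0.64, -0.58,  1.91,  0.5 ,  0.74, -0.48])]
```

Run:
```python
from h import *
d=np.deg2rad
b=[.4483,.1487]
env.grip(.055)
env.reach([*b,.23],quat(d(112.2)))
print(env.movel([*b,.101],.12,stop_force=8))
env.grip(.005,90)
s=env.get_state();print(s["time"],s["opening"],s["gripper_force"],s["tcp_pos"],s["force"])
env.movel([*b,.2],.12)
s=env.get_state();print(s["opening"],s["force"])
c,sn=np.cos(d(-15.8)),np.sin(d(-15.8));R=np.array([[c,-sn],[sn,c]])
t=np.array([.4947,-.1192])+R@[.052,-.037]
env.reach([*t,.2],quat(d(74.2)))
s=env.get_state();print(s["time"],s["opening"],s["tcp_pos"],s["orientation"],quat(d(74.2)))
p,dd=camera("side");cv2.imwrite("pics/side3.png",p);q,_=camera("scene");cv2.imwrite("pics/scene3.png",q)
cv2.imwrite("pics/m3.png",np.hstack([q[50:350,80:380],p[50:350,260:560]]))
```

```text
False
14.85 0.013240010825847191 88.04798483848572 [0.44854772 0.1487144  0.10150493] [-0.82964854 -1.31442414  6.21465224]
0.012862046900141899 [-0.01490176  0.28043087 -3.91728859]
17.075 0.012708886246566768 [ 0.53486776 -0.16636585  0.200043  ] [-5.61839169e-04  7.96410896e-01  6.04755405e-01  5.19589884e-04] [0.         0.79758393 0.60320799 0.        ]
```

View pics/m3.png

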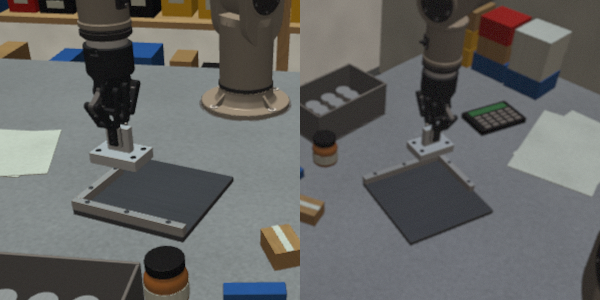

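The bracket is held level above the plate (left panel at (121,155)), possibly off-centre along its lug. I'll measure it in the hand.

Run:
```python
from h import *
s=env.get_state();t=s["tcp_pos"]
for n in("scene","side"):
    p,dd=camera(n);W=cloud(dd,calibration(n)).reshape(-1,3)
    W=W[np.isfinite(W[:,0])];W=W[np.hypot(W[:,0]-t[0],W[:,1]-t[1])<.08]
    q=W[(W[:,2]>.112)&(W[:,2]<.123)]
    r=cv2.minAreaRect(q[:,:2].astype(np.float32)*1000);print(n,r,len(q),[np.percentile(W[(W[:,2]>.08),2],k) for k in(1,3,50)])
    f=q[(q[:,2]>.116)];c=np.linalg.lstsq(np.c_[f[:,:2]-t[:2],np.ones(len(f))],f[:,2],rcond=None)[0];print(c)
print(t)
```

```text
scene ((536.4337768554688, -164.73912048339844), (91.05824279785156, 66.7342758178711), 73.87167358398438) 812 [np.float64(0.10251583453812835), np.float64(0.10887424184504244), np.float64(0.3008519630198546)]
[-0.00666476  0.00304698  0.1184265 ]
side ((534.7999267578125, -164.8529510498047), (92.87142181396484, 62.28970718383789), 72.85762786865234) 537 [np.float64(0.105184345452176), np.float64(0.1147642618313878), np.float64(0.37467418937972796)]
[0.00125497 0.00205353 0.11915509]
[ 0.53495301 -0.16636266  0.20015847]
```

The bracket is centred and level in the hand. Next: lower it, then press toward both fences.

```bash
cat >> h.py <<'E'
a=np.deg2rad(-15.8);ex=np.array([np.cos(a),np.sin(a),0]);ey=np.array([-np.sin(a),np.cos(a),0]);O=np.array([.4947,-.1192,0])
def rep(l):
    s=env.get_state();f=s["force"];t=s["tcp_pos"]
    print(l,round(s["time"],2),"plate mm",np.round([(t-O)@ex*1e3,(t-O)@ey*1e3,t[2]*1e3],1),"F",np.round([f@ex,f@ey,f[2]],1),"T",np.round(s["torque"],2),round(s["opening"],4));return t
E
python3 - <<'E'
from h import *
t=rep("0")
env.movel([t[0],t[1],.12],.12)
t=rep("low")
print(env.movel([t[0],t[1],.106],.02,stop_force=5)); t=rep("down")
print(env.movel(t+ex*.03,.03,stop_force=9)); t=rep("x")
print(env.movel(t-ey*.03,.03,stop_force=9)); t=rep("y")
E
```

```text
0 17.27 plate mm [ 51.7 -35.2 200.1] F [ 0.3 -0.  -4.4] T [-0.04  0.03  0.05] 0.0131
low 18.09 plate mm [ 52.3 -35.  120.6] F [ 0.8  0.8 -4. ] T [ 0.01 -0.03  0.02] 0.013
True
down 18.54 plate mm [ 52.6 -35.2 113.5] F [0.2 0.6 4.1] T [ 0.03  0.09 -0.06] 0.0128
True
x 19.14 plate mm [ 65.2 -35.1 113.5] F [-2.  -0.4  6.9] T [ 0.04  0.23 -0.01] 0.0129
True
y 19.8 plate mm [ 65.1 -52.5 113.6] F [-0.3  0.4  2.6] T [-0.01 -0.16 -0.05] 0.0125
```

Run:
```python
from h import *
from scipy.spatial.transform import Rotation
t=rep("0")
tgt=t.copy()
for k in range(8):
    f=env.get_state()["force"]
    dx=.001 if -f@ex<15 else 0; dy=.001 if f@ey<15 else 0
    if not(dx or dy):break
    tgt=tgt+ex*dx-ey*dy
    env.movel(tgt,.01);env.dwell(.2);rep(k)
```

```text
0 19.8 plate mm [ 65.1 -52.5 113.6] F [-0.3  0.4  2.6] T [-0.01 -0.16 -0.05] 0.0125
0 20.38 plate mm [ 65.4 -52.6 113.6] F [-3.6  3.7  6.6] T [ 0.77  0.47 -0.18] 0.013
1 20.88 plate mm [ 65.6 -52.7 113.7] F [-6.2  6.  10.1] T [ 1.32  1.05 -0.23] 0.0129
2 21.37 plate mm [ 65.7 -52.8 113.7] F [-11.5   8.   13. ] T [ 1.89  1.56 -0.33] 0.0128
3 21.86 plate mm [ 65.9 -52.9 113.8] F [-13.4   9.9  16.4] T [ 2.4   2.08 -0.43] 0.0131
4 22.35 plate mm [ 66.1 -53.  113.8] F [-16.6  12.4  20.1] T [ 2.88  2.58 -0.43] 0.0127
5 22.8 plate mm [ 66.1 -53.1 113.8] F [-17.   13.1  19.9] T [ 3.33  2.57 -0.44] 0.013
6 23.25 plate mm [ 66.1 -53.2 113.9] F [-17.1  15.7  19.2] T [ 3.72  2.39 -0.56] 0.0129
```

The push is 17 N and 16 N on the two fences. Before handing in, I'll check that it sits flush and flat, and that the bush is still in place.

Run:
```python
from h import *
t=rep("now"); ims=[]
for n in("scene","side"):
    p,dd=camera(n);W=cloud(dd,calibration(n)).reshape(-1,3);W=W[np.isfinite(W[:,0])]
    q=(W-O)@np.array([ex,ey,[0,0,1]]).T
    m=q[(q[:,0]>.03)&(q[:,0]<.1)&(q[:,1]>-.1)&(q[:,1]<.0)]
    f=m[(m[:,2]>.0255)&(m[:,2]<.037)&(m[:,0]<.094)&(m[:,1]>-.094)]
    c=np.linalg.lstsq(np.c_[f[:,:2],np.ones(len(f))],f[:,2],rcond=None)[0]
    print(n,len(f),"tilt",c,"rect",cv2.minAreaRect(f[:,:2].astype(np.float32)*1000))
    ims.append(p)
g=cv2.resize(ims[0][190:310,130:280],(400,320));h=cv2.resize(ims[1][170:290,310:460],(400,320))
cv2.imwrite("pics/m4.png",np.vstack([np.hstack([g,h]),cv2.resize(np.hstack([ims[0][180:320,400:540],ims[1][270:410,160:300]]),(800,280))]))
```

```text
now 23.25 plate mm [ 66.1 -53.2 113.9] F [-17.1  15.7  19.2] T [ 3.72  2.39 -0.56] 0.0129
scene 659 tilt [-0.00906357 -0.01065324  0.03199015] rect ((64.47713470458984, -49.125343322753906), (58.85113525390625, 89.72000885009766), 0.10655009746551514)
side 475 tilt [ 0.02807166 -0.00650148  0.03049501] rect ((62.93391799926758, -48.56986618041992), (91.58306121826172, 60.512474060058594), 88.2962875366211)
```

View pics/m4.png

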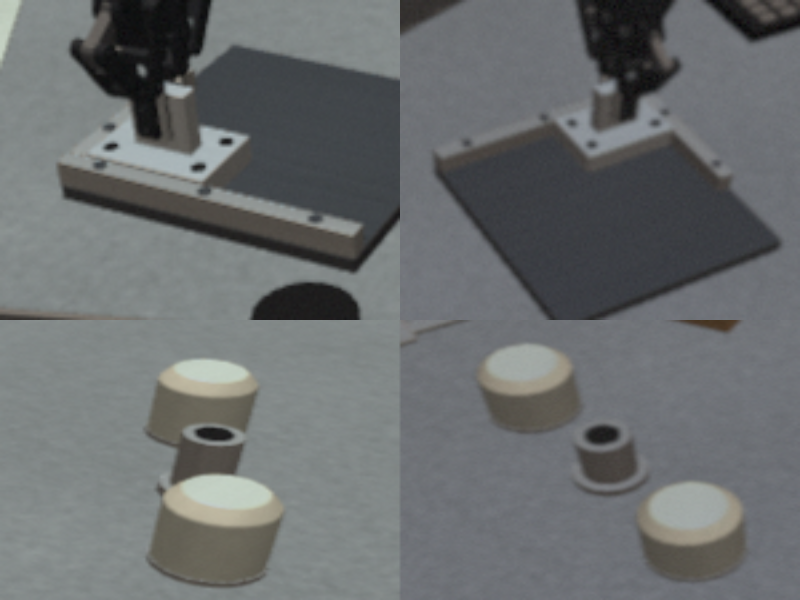

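The bracket sits flush against both fences (top panels). The yaw moment is below what corner-only contact would give. The bush stands midway between the cans.

Run:
```python
from h import *
env.dwell(.5);rep("end");print(job.job_done())
```

```text
end 23.85 plate mm [ 66.1 -53.2 113.9] F [-17.6  16.1  20.1] T [ 3.73  2.45 -0.53] 0.013
the job is handed in; nothing more can be done
None
```

I handed the job in at about 24 s: the bush stands midway between the cans, and the bracket is held in the corner, pressed at about 17 N on the long fence and 16 N on the short one; no verdict came back.

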